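# Hang the headband lamp on its charging bar and hold the tester's dial at third

### The job

Check the battery of the headband lamp: hang the lamp over the horizontal charging bar so that its band straddles the bar with one temple pad on each side, and let go of it. Then push the paddle of the battery tester's spring-return dial down past the first two clicks to the third, without forcing it against its stop, and keep holding it there: the job finishes with the dial still held at the third position and the lamp still hanging. Do not knock over or push about the other things on the bench.

Things in the scene. Friction and masses are not known exactly. Their poses are not given: they have to be found in the camera images.
- headlamp: Headband lamp, 140-235 g: stiff arch (strip 22 wide, 6 thick) in its x-z plane, 150 wide, standing on two grey pads (18 x 54 x 44 high, at x = +-72). On the crown the grey lamp pod, 34 (x) x 28 (y), from 131 to 168 above the feet: grip it from above. Flat inside of crown 125 above the feet. Origin midway between the pads on their underside, z up. All mm.
- lamp_pod (a point): Centre of the lamp pod, 149 mm above the lamp's feet, axes as the lamp's.
- band_inside (a point): Middle of the underside of the lamp's crown: the point that is to rest on the charging bar.
- bar_stand: Charging bar, fixed, left or right on the bench: steel bar 16 mm in diameter along its y axis, axis 147 mm up, between two posts (26 x 14 mm, 167 mm high) at y = +-120 mm on a base plate 130 x 260 x 12 mm. Origin on the bench under the bar's middle; x is level and square to the bar.
- bar_mid (a point): Top of the bar at mid-length, 155 mm above the bench; axes as the stand's.
- tester: Battery tester, fixed, left or right on the bench: grey box 120 x 175 x 166 mm high with a dial on its front (-x) face. Origin on the bench under the dial's centre; the box spans x = 25 to 145, y = -45 to 130 mm. The dial turns about the tester's x axis, 115 mm up; its lever sticks out sideways to the tester's -y, past the box.
- dial_axis (a point): Centre of the dial on its axis, 115 mm above the bench, axes as the tester's.
- paddle_top (a point): Middle of the upper face of the black paddle at the lever's end: push down here. Paddle 44 mm (tester x) x 50 mm (along the lever) x 12 mm thick, its centre 125 mm from the dial's axis and at tester x = -12 mm. Moves with the dial; its top is 180 mm above the bench at rest, 72 mm at the third position. Its axes turn with the dial (tester's axes at 0).
- dial (a joint): Dial angle, rad: 0 at rest, grows as the paddle goes down. At q the lever points to the tester's -y, 0.5 - q above level. Clicks (first, second, third position) at 0.3, 0.6, 0.9; solid stop at 1.05. It never stays by itself but springs back to 0. Push at the paddle: about 5 N at first to 8 N at the third, up to 2 N more half way to each click and 2 N less just before it.

How it is judged:
On the way, in this order (a step that is already met when the one before it is completed fails the run):
1. the headband lamp hangs over the charging bar, a pad on each side, released (contact force between headlamp and bar_stand above 0.5 N and contact force between headlamp and the fingers below 0.05 N and distance between band_inside and bar_mid below 0.085 m and x of band_inside in the frame of bar_mid between -0.03 and 0.03 m and z of band_inside in the frame of bar_mid between -0.015 and 0.02 m and angle between the x axis of headlamp and the x axis of bar_stand, either way round below 0.6 rad and angle between headlamp's own z axis and vertical below 0.4 rad and linear speed of headlamp below 0.05 m/s), for 0.3 s.
2. the dial is pushed to its third position and held there (all of step 1 and value of joint dial above 0.8 rad and velocity of joint dial between -0.2 and 0.2 rad/s and contact force between any of the fingers, the arm and dial above 1 N), for 0.5 s.
At the end, for the whole second after the job is handed in: Lamp hangs still and released: inside of crown on the bar (30 mm across, -15 to +20 mm in height, 85 mm of mid-bar), arch within 0.6 rad of square to the bar, upright within 0.4 rad. The robot presses the dial with over 1 N and it stands still beyond 0.80 rad (all of step 2); the arm keeps its last pose, push and grip.
It fails at once if another thing on the bench was pushed more than 40 mm (distance of any of tape_roll, driver, spray_can, mug, torch, small_carton, screw_jar from where it was at the start of the episode above 0.04 m).
It fails at once if an upright thing was knocked over (angle between any of spray_can, mug, screw_jar's own z axis and vertical above 0.7 rad).
It fails at once if the dial was forced (over 40 N) (contact force between any of the fingers, the arm and dial above 40 N).
It also fails if it takes over 59 s, if anything falls off the work surface, if the arm or the gripper's body presses on something with over 40 N, if the wrist force passes 120 N, or if a joint passes its speed limit or range.

### The arm

A 6-joint arm with a two-finger parallel gripper is mounted at the origin on the work surface. World frame = base frame: x ahead of the robot, y to its left, z up, the work surface at z = 0. Lengths are in m, angles in rad, forces in N, time in s.
With the tool pointing down it reaches from about 0.3 to 0.875 m from the base axis. Payload 6.4 kg.
Tool frame: the origin (TCP) lies at the very end of the fingers, on their centre line; the grasp point (between the pads) lies 19 mm behind it; z points along the fingers, y is the line along which they close (so a half turn about z gives the same grasp; the last joint's range is limited). The gripper opens to 85 mm and grips with 20 to 120 N. Pads are 22 mm wide; open, the fingers measure 114 mm over their backs; the gripper's body (76 mm by 85 mm) begins 54 mm behind the grasp point. The pads swing forward as they close: fully open they stand 13 mm farther back than shut.
Start: joints at [-1.342, 0.181, 1.607, -0, 1.354, -0.206], TCP at [0.242, -0.522, 0.194] pointing down, gripper open.
Joint ranges: [-2.99, 2.99], [-0.89, 2.07], [0.3, 2.58], [-1.14, 4.28], [0, 2.63], [-3.12, 3.12]. Speed limits (rad/s): [2.57, 2.57, 3.01, 3.14, 3.14, 3.14].

### API

Orientations are given as a unit quaternion [x, y, z, w].
In Python, from workcell import * gives the robot as it stands. The module is installed in compiled form; this text tells all that it offers.
- The arm moves only by the tool jog_arm, never from a script. Its argument "increments" is text: rows parted by semicolons, each of 7 numbers parted by spaces: the shift along the tool's x, y, z in m, then the turn, a rotation vector about the tool's x, y, z in rad, then the closure in counts, from 0 (fully open) to 255 (shut). A call has 1 to 10 rows; each row is the pose to reach, as a shift and turn from the pose commanded when the call began, along the tool's axes at that moment; what a row does not reach only later rows make up. A row lasts 1/8 s, in which the tool goes at most 62.5 mm and 10.7 degrees, less where a joint would pass 70% of its speed; a pose out of reach is approached as far as the arm can. A call with a gripper value outside its range is refused whole. The fingers move at their own pace and stop on an object; the grip force is fixed at half the most. Time passes only in rows, so rows that repeat a pose let the fingers close. It gives the time, the measured TCP pose, the force, the opening and the grip force at its end, in the units of the state.
- get_obs(): the state, without advancing time (a new reading comes with each control period).
- grab_frame(name): name is "scene" or "side" or "wrist"; returns a dict with "image" (384x512x3 uint8, red, green, blue), "range_z" (384x512 float32, m along the optical axis (not along the pixel's ray), 0 where there is no reading), "mtx" (3x3 intrinsics, pixels), "T" (4x4, takes a point from camera to world coordinates). Camera axes: x right, y down, z forward; pixel columns grow to the right and rows downward; lengths in m; the calibration is good to about 2 mm. A picture is of the moment at which its call begins.
- hand_in(): hands the job in; it is judged then, once.
The state is a dict: "time": time; "q": joint angles; "dq": joint speeds; "joint_torque": joint torques, N m; "ee_pos": TCP position; "orientation": TCP orientation; "ft_force": force on the tool from outside, world axes, zero at the start; "torque": the same for the moment, N m; "opening": opening from 0.0 (shut) to 1.0 (fully open); "grip_force": force on a finger pad.
Only numpy, scipy, OpenCV 4.12 (cv2) and the standard library are available. Lean on these libraries where they do the work, as an engineer would, in place of code of your own. Each camera call takes 0.05 s, during which the arm holds its last target. There are 200 camera calls.

## Working session

There is one attempt and no reset: what is moved stays moved. The work goes in short steps, Python scripts to look and compute and a tool call to move; the robot and the scene stay as the last step left them, time stands still between calls to the robot, and variables do not carry over. Pictures are saved under pics/ and viewed, at most 10 in all, crops included, and the job is handed in when it is done.

Besides the shell and the picture viewer there is one more tool, called after "Emit:" by a JSON object that holds its "op" and its "data". jog_arm: Moves the arm, as the interface text tells. Its arguments: {"type":"object","properties":{"increments":{"type":"string"}},"required":["increments"]}

```bash
mkdir -p pics
cat > h.py <<'E'
from workcell import *
import numpy as np, cv2
def pts(f):
    z=f["range_z"]; v,u=np.mgrid[:z.shape[0],:z.shape[1]]
    K=f["mtx"]; P=np.stack([(u-K[0,2])/K[0,0]*z,(v-K[1,2])/K[1,1]*z,z],-1)
    W=P@f["T"][:3,:3].T+f["T"][:3,3]; W[z==0]=np.nan
    return W
def save(n,im): cv2.imwrite(f"pics/{n}.png",im[:,:,::-1])
E
python3 - <<'E'
from h import *
a=grab_frame("scene");b=grab_frame("side")
np.savez("f0.npz",a=a["image"],b=b["image"],wa=pts(a),wb=pts(b))
save("scene0",a["image"]);save("side0",b["image"])
for f in(a,b):print(f["T"].round(3))
o=get_obs();print(o["time"],o["ee_pos"],o["orientation"],o["ft_force"],o["opening"])
E
```

```text
[[-0.557  0.664 -0.5    1.038]
 [ 0.831  0.442 -0.339  0.308]
 [-0.004 -0.604 -0.797  0.923]
 [ 0.     0.     0.     1.   ]]
[[ 0.998 -0.026  0.063  0.457]
 [-0.066 -0.612  0.788 -0.857]
 [ 0.018 -0.79  -0.613  0.754]
 [ 0.     0.     0.     1.   ]]
0.1 [ 0.24210299 -0.52092257  0.19314796] [ 9.76461365e-01  2.15690813e-01  4.16369098e-06 -8.21732061e-04] [-0.29514939 -0.23388592  0.96275883] 0.9947850644847445
```

View pics/scene0.png

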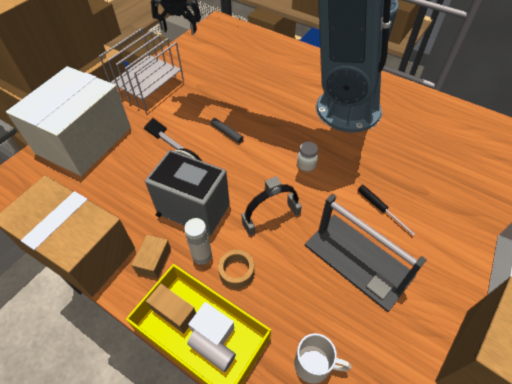

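View pics/side0.png

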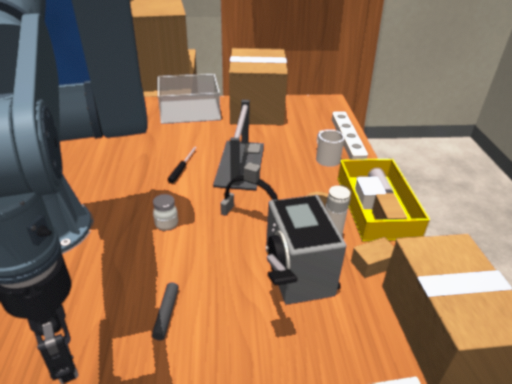

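The scene view shows the lamp at about (272,200), the bar stand at (365,250) and the tester at (188,190), with its paddle at (155,128). The torch is at (227,130), the jar at (308,155) and the can at (198,240). The side view shows the same layout, with the paddle at (285,275) and the lamp arch at (250,190).

Run:
```python
from h import *
d=np.load("f0.npz")
def rep(n,P):
    if len(P)<3: print(n,len(P));return
    m=np.median(P,0); xy=P[:,:2].astype(np.float32); r=cv2.minAreaRect(xy)
    print(n,len(P),"med",m.round(3),"rect c",np.round(r[0],3),"size",np.round(r[1],3),"ang",round(r[2],1), "lo",P.min(0).round(3),"hi",P.max(0).round(3))
def sel(w,u0,u1,v0,v1,z0,z1):
    P=d[w][v0:v1,u0:u1].reshape(-1,3); P=P[np.isfinite(P[:,0])]
    return P[(P[:,2]>z0)&(P[:,2]<z1)]
rep("podtop a",sel("wa",255,290,170,200,.155,.180))
rep("arch a",sel("wa",235,305,170,240,.02,.14))
rep("archtop a",sel("wa",235,305,170,240,.10,.14))
P=sel("wa",235,305,170,240,.03,.15); 
rep("bar a",sel("wa",325,420,198,265,.135,.16))
rep("posts a",sel("wa",310,430,190,275,.160,.18))
rep("base a",sel("wa",300,430,220,310,.006,.018))
rep("testtop a",sel("wa",140,235,140,210,.157,.175))
rep("paddle a",sel("wa",140,170,112,140,.15,.20))
rep("testtop b",sel("wb",260,350,185,260,.157,.175))
rep("paddle b",sel("wb",262,302,260,290,.14,.20))
rep("podtop b",sel("wb",220,285,165,215,.15,.18))
rep("arch b",sel("wb",215,285,165,215,.03,.14))
rep("bar b",sel("wb",228,256,98,160,.135,.18))
rep("jar",sel("wa",295,322,138,175,.03,.12));rep("can",sel("wa",183,212,215,268,.03,.25));rep("torch",sel("wa",205,245,112,145,.01,.06))
rep("tape",sel("wa",215,258,245,290,.01,.06));rep("driver",sel("wa",355,415,180,238,.008,.04))
```

```text
podtop a 176 med [0.539 0.021 0.167] rect c [0.536 0.02 ] size [0.032 0.034] ang 60.7 lo [ 0.515 -0.     0.155] hi [0.555 0.038 0.171]
arch a 716 med [0.561 0.006 0.085] rect c [0.535 0.019] size [0.055 0.163] ang 61.0 lo [ 0.456 -0.044  0.02 ] hi [0.617 0.079 0.14 ]
archtop a 308 med [0.556 0.008 0.122] rect c [0.537 0.019] size [0.028 0.128] ang 59.4 lo [ 0.477 -0.022  0.1  ] hi [0.594 0.059 0.14 ]
bar a 756 med [0.521 0.277 0.153] rect c [0.517 0.27 ] size [0.24  0.026] ang 80.4 lo [0.486 0.15  0.135] hi [0.55  0.387 0.16 ]
posts a 142 med [0.531 0.389 0.166] rect c [0.519 0.276] size [0.254 0.027] ang 80.0 lo [0.484 0.15  0.16 ] hi [0.553 0.402 0.17 ]
base a 4078 med [0.52  0.275 0.012] rect c [0.467 0.286] size [0.26  0.238] ang 79.6 lo [0.352 0.138 0.006] hi [0.604 0.414 0.018]
testtop a 2494 med [ 0.638 -0.177  0.164] rect c [ 0.624 -0.195] size [0.144 0.199] ang 8.3 lo [ 0.562 -0.304  0.157] hi [ 0.704 -0.088  0.169]
paddle a 323 med [ 0.565 -0.341  0.177] rect c [ 0.559 -0.336] size [0.046 0.067] ang 11.1 lo [ 0.537 -0.371  0.155] hi [ 0.586 -0.302  0.193]
testtop b 3105 med
[... 640 characters left out ...]
 0.135] hi [0.552 0.4   0.17 ]
jar 413 med [0.325 0.009 0.072] rect c [0.314 0.006] size [0.058 0.056] ang 90.0 lo [ 0.286 -0.023  0.03 ] hi [0.341 0.035 0.084]
can 1029 med [ 0.739 -0.063  0.106] rect c [ 0.703 -0.093] size [0.13  0.074] ang 50.8 lo [ 0.657 -0.166  0.03 ] hi [ 0.762 -0.043  0.154]
torch 283 med [ 0.341 -0.28   0.024] rect c [ 0.337 -0.285] size [0.134 0.028] ang 83.9 lo [ 0.316 -0.352  0.01 ] hi [ 0.358 -0.218  0.033]
tape 750 med [0.725 0.034 0.039] rect c [0.722 0.032] size [0.089 0.089] ang 68.6 lo [ 0.677 -0.012  0.01 ] hi [0.767 0.077 0.045]
driver 434 med [0.336 0.244 0.019] rect c [0.355 0.256] size [0.168 0.16 ] ang 37.7 lo [0.302 0.179 0.009] hi [0.468 0.371 0.029]
```

```bash
cat >> h.py <<'E'
from scipy.spatial.transform import Rotation as R
def inc(p,yawy=None):
    """increments to world TCP p, tool down with tool y line at yawy deg (half turn free)"""
    o=get_obs(); r=R.from_quat(o["orientation"]); M=r.as_matrix()
    t=M.T@(np.array(p)-o["ee_pos"]); out=[t]
    rv=np.zeros(3)
    if yawy is not None:
        best=None
        for k in(0,180):
            a=np.radians(yawy+k); y=np.array([np.cos(a),np.sin(a),0]); z=np.array([0,0,-1]); x=np.cross(y,z)
            v=(r.inv()*R.from_matrix(np.stack([x,y,z],1))).as_rotvec()
            if best is None or np.linalg.norm(v)<np.linalg.norm(best): best=v
        rv=best
    print("t",o["time"],"pos",o["ee_pos"].round(4),"shift",t.round(4),"rot",rv.round(3),"F",np.round(o["ft_force"],2),"op",round(o["opening"],3),"q",np.round(o["q"],2))
E
python3 - <<'E'
from h import *
inc([.242,-.521,.31]);inc([.537,.02,.30],60)
d=np.load("f0.npz")
for w in("wa","wb"):
    W=d[w]; m=((W[...,2]>.160)&(W[...,2]<.170)&(W[...,0]>.5)&(W[...,0]<.75)&(W[...,1]>-.33)&(W[...,1]<-.05)).astype(np.uint8)
    m=cv2.erode(m,np.ones((5,5)))
    n,l,s,c=cv2.connectedComponentsWithStats(m); k=1+np.argmax(s[1:,4]); P=W[l==k]
    r=cv2.minAreaRect(P[:,:2].astype(np.float32)); print(w,len(P),np.round(r[0],3),np.round(r[1],3),r[2],P[:,2].mean())
    # paddle plane points
    m=(W[...,2]>.155)&(W[...,2]<.20)&(W[...,0]>.5)&(W[...,0]<.62)&(W[...,1]>-.39)&(W[...,1]<-.315)
    P=W[m]; r=cv2.minAreaRect(P[:,:2].astype(np.float32)); print(" paddle",len(P),np.round(r[0],3),np.round(r[1],3),r[2],P.min(0),P.max(0))
E
```

```text
t 0.1 pos [ 0.2421 -0.5209  0.1931] shift [-1.000e-04 -2.000e-04 -1.169e-01] rot [0. 0. 0.] F [-0.3  -0.23  0.96] op 0.995 q [-1.34  0.18  1.61  0.    1.35 -0.21]
t 0.1 pos [ 0.2421 -0.5209  0.1931] shift [ 0.4953 -0.3665 -0.1061] rot [-0.002  0.     0.958] F [-0.3  -0.23  0.96] op 0.995 q [-1.34  0.18  1.61  0.    1.35 -0.21]
wa 1329 [ 0.633 -0.181] [0.095 0.144] 7.878404140472412 0.16431438373369597
 paddle 299 [ 0.56  -0.343] [0.046 0.053] 11.11898422241211 [ 0.53745516 -0.37113971  0.15536865] [ 0.58558901 -0.31501046  0.19274743]
wb 1875 [ 0.63  -0.187] [0.097 0.152] 8.642654418945312 0.16546558931013308
 paddle 393 [ 0.558 -0.344] [0.043 0.057] 9.630009651184082 [ 0.53506688 -0.37469717  0.16047138] [ 0.5822408  -0.31564644  0.19384925]
```

Emit:
{"op": "jog_arm", "data": {"increments": "0 0 -0.06 0 0 0 0; 0.04 -0.03 -0.107 0 0 0 0; 0.09 -0.066 -0.107 0 0 0.16 0; 0.14 -0.104 -0.107 0 0 0.32 0; 0.19 -0.141 -0.107 0 0 0.48 0; 0.24 -0.178 -0.107 0 0 0.64 0; 0.29 -0.215 -0.107 0 0 0.8 0; 0.34 -0.252 -0.107 0 0 0.958 0; 0.39 -0.289 -0.107 0 0 0.958 0; 0.44 -0.326 -0.107 0 0 0.958 0"}}

```text
time: 1.35
ee_pos: [0.4966, -0.0531, 0.3009]
orientation: [0.966, -0.259, 0.0, 0.0]
ft_force: [0.4, -0.5, -0.0]
opening: 1.0
grip_force: 0.0
```

Run:
```python
from h import *
f=grab_frame("wrist");save("w1",f["image"]);W=pts(f);np.savez("f1.npz",a=f["image"],w=W)
inc([.537,.02,.23],60)
m=(W[...,2]>.16)&(W[...,2]<.175)&(np.hypot(W[...,0]-.537,W[...,1]-.02)<.045);P=W[m]
if len(P)>5:
  r=cv2.minAreaRect(P[:,:2].astype(np.float32));print("pod",len(P),r,np.median(P,0))
m=(W[...,2]>.09)&(W[...,2]<.14)&(np.hypot(W[...,0]-.537,W[...,1]-.02)<.11);P=W[m]
if len(P)>5:
  r=cv2.minAreaRect(P[:,:2].astype(np.float32));print("arch",len(P),r)
```

```text
t 1.4 pos [ 0.4987 -0.0461  0.3007] shift [ 0.0006 -0.076   0.0711] rot [-0.005  0.001  0.006] F [-2.51  3.44 -0.21] op 0.998 q [-0.33 -0.06  1.65  0.01  1.55  1.76]
pod 859 ((0.5340135097503662, 0.016989871859550476), (0.03076925128698349, 0.033057473599910736), 59.917274475097656) [0.53392991 0.01493714 0.16878027]
arch 1369 ((0.5335655212402344, 0.01422780379652977), (0.0254998579621315, 0.1353994607925415), 59.985904693603516)
```

View pics/w1.png

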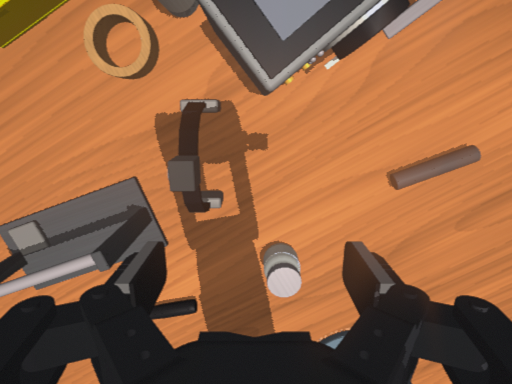

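The wrist view shows the pod at (185,173), with the jar at (283,270) and the bar at lower left. The lamp's x axis lies at -30°. I'll descend on the pod.

Emit:
{"op": "jog_arm", "data": {"increments": "0 -0.04 0.01 0 0 0 0; -0.001 -0.066 0.04 0 0 0 0; -0.001 -0.066 0.08 0 0 0 0; -0.001 -0.066 0.11 0 0 0 0; -0.001 -0.066 0.14 0 0 0 0; -0.001 -0.066 0.162 0 0 0 0; -0.001 -0.066 0.162 0 0 0 0; -0.001 -0.066 0.162 0 0 0 0"}}

```text
time: 2.4
ee_pos: [0.5287, 0.0025, 0.1398]
orientation: [0.966, -0.259, 0.0, -0.0]
ft_force: [0.3, 0.2, 0.5]
opening: 0.997
grip_force: 0.0
```

Run:
```python
from h import *
f=grab_frame("side");a=grab_frame("scene");inc([.536,.018,.138],60)
save("s2",np.hstack([f["image"][100:300,150:400],a["image"][100:300,150:400]]))
```

```text
t 2.5 pos [0.5291 0.0024 0.1403] shift [-0.0018 -0.0169  0.0023] rot [-0.001 -0.002  0.   ] F [-0.34  0.6   0.26] op 1.0 q [-0.22  0.13  1.78  0.    1.23  1.87]
```

View pics/s2.png

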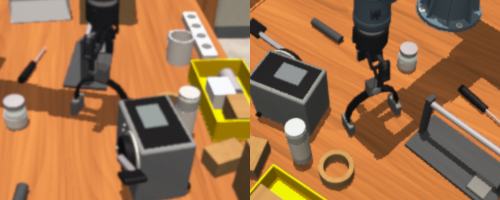

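The fingers straddle the pod, but the tool sits 17 mm off centre along its y axis. I'll centre it and close.

Emit:
{"op": "jog_arm", "data": {"increments": "-0.001 -0.017 0.002 0 0 0 0; -0.001 -0.017 0.002 0 0 0 0; -0.001 -0.017 0.002 0 0 0 120; -0.001 -0.017 0.002 0 0 0 255; -0.001 -0.017 0.002 0 0 0 255; -0.001 -0.017 0.002 0 0 0 255; -0.001 -0.017 0.002 0 0 0 255; -0.001 -0.017 0.002 0 0 0 255"}}

```text
time: 3.5
ee_pos: [0.5358, 0.0178, 0.137]
orientation: [0.966, -0.259, 0.0, -0.0]
ft_force: [0.3, -1.3, -0.6]
opening: -0.002
grip_force: 0.0
```

Run:
```python
from h import *
inc([.536,.018,.138],60);print(get_obs()["grip_force"])
```

```text
t 3.5 pos [0.5358 0.0178 0.137 ] shift [ 0.0001 -0.0002 -0.001 ] rot [-0. -0.  0.] F [ 0.32 -1.29 -0.56] op -0.002 q [-0.19  0.15  1.76  0.    1.23  1.91]
0.0
```

The fingers closed on nothing, so I'll look again.

Run:
```python
from h import *
a=grab_frame("scene");f=grab_frame("side")
save("s3",cv2.resize(np.hstack([f["image"][110:260,180:330],a["image"][130:280,200:350]]),None,fx=2.6,fy=2.6))
for g in (a,f):
  W=pts(g)
  for z0,z1 in((.16,.175),(.09,.133)):
    m=(W[...,2]>z0)&(W[...,2]<z1)&(np.hypot(W[...,0]-.537,W[...,1]-.02)<.12);P=W[m]
    if len(P)>5: print(len(P),cv2.minAreaRect(P[:,:2].astype(np.float32)),np.median(P,0))
```

```text
94 ((0.5356391668319702, 0.019676394760608673), (0.02849387750029564, 0.03645257651805878), 53.545631408691406) [0.54340594 0.02309245 0.1670065 ]
325 ((0.535921037197113, 0.017870131880044937), (0.026401309296488762, 0.13646826148033142), 59.151641845703125) [0.56097036 0.00443216 0.11969036]
114 ((0.5332428812980652, 0.015415491536259651), (0.02840004488825798, 0.03420282527804375), 63.12335205078125) [0.53238033 0.00980477 0.16818292]
295 ((0.532590925693512, 0.01629732921719551), (0.02700665034353733, 0.1362791210412979), 59.375186920166016) [5.57669010e-01 4.71764813e-04 1.20995598e-01]
```

View pics/s3.png

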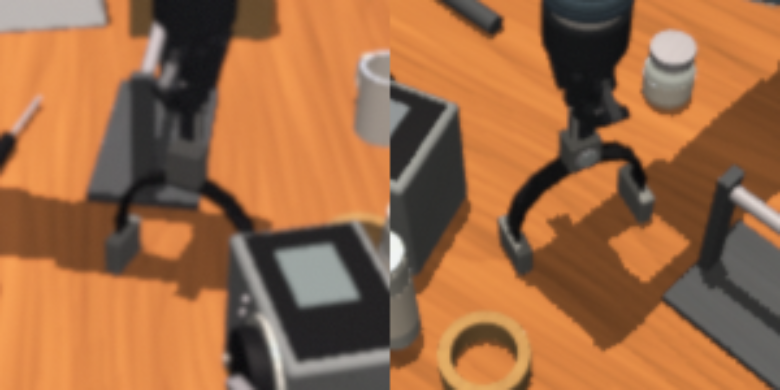

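Run:
```python
from h import *
f=grab_frame("wrist");save("w4",f["image"])
o=get_obs();print(o["opening"],o["grip_force"],o["ee_pos"])
for n in("scene","side"):
  W=pts(grab_frame(n))
  for z in np.arange(.13,.24,.01):
    m=(W[...,2]>z)&(W[...,2]<z+.01)&(np.hypot(W[...,0]-.537,W[...,1]-.02)<.06);P=W[m]
    if len(P)>3: print(n,round(z,3),len(P),P.min(0)[:2].round(3),P.max(0)[:2].round(3))
```

```text
0.0008257111930232387 0.0 [0.53578937 0.01788985 0.13695732]
scene 0.13 35 [ 0.52  -0.002] [0.559 0.038]
scene 0.14 30 [0.528 0.003] [0.556 0.038]
scene 0.15 52 [0.529 0.002] [0.557 0.038]
scene 0.16 84 [ 0.521 -0.   ] [0.556 0.037]
scene 0.17 8 [0.527 0.009] [0.548 0.031]
scene 0.18 24 [0.536 0.009] [0.551 0.033]
scene 0.19 20 [0.543 0.009] [0.55 0.03]
scene 0.2 13 [0.541 0.009] [0.55  0.027]
scene 0.21 10 [ 0.534 -0.009] [0.553 0.027]
scene 0.22 55 [ 0.53  -0.017] [0.564 0.043]
scene 0.23 40 [ 0.526 -0.023] [0.568 0.051]
side 0.13 60 [ 0.509 -0.007] [0.557 0.026]
side 0.14 58 [ 0.513 -0.004] [0.552 0.018]
side 0.15 50 [ 0.513 -0.006] [0.551 0.018]
side 0.16 108 [ 0.513 -0.006] [0.554 0.03 ]
side 0.17 16 [0.518 0.008] [0.55 0.02]
side 0.18 34 [0.523 0.001] [0.548 0.019]
side 0.19 36 [0.523 0.002] [0.548 0.019]
side 0.2 37 [0.523 0.002] [0.548 0.025]
side 0.21 17 [0.527 0.001] [0.552 0.02 ]
side 0.22 63 [ 0.509 -0.019] [0.563 0.042]
side 0.23 48 [ 0.504 -0.027] [0.565 0.046]
```

View pics/w4.png

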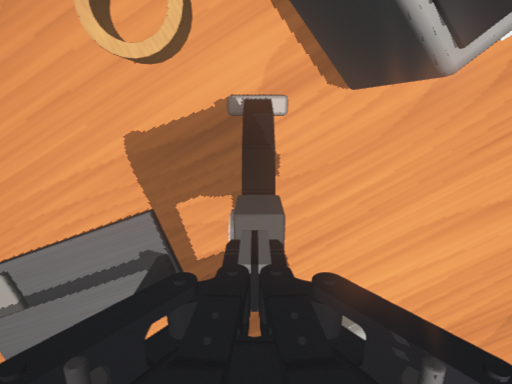

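The wrist view shows shut fingers meeting the pod's top at (258,240), with the pod itself undisturbed. I'll check the true fingertip height against the depth images, both at the start pose and now.

Run:
```python
from h import *
d=np.load("f0.npz")
for w in("wb","wa"):
  W=d[w]; m=(np.hypot(W[...,0]-.242,W[...,1]+.521)<.075)&(W[...,2]>.1)&(W[...,2]<.45);P=W[m]
  print(w,len(P), "lowest z", np.sort(P[:,2])[:8].round(3) if len(P) else "")
  for z in np.arange(.18,.30,.01):
    Q=P[(P[:,2]>=z)&(P[:,2]<z+.01)]
    if len(Q)>1: print("  z%.2f"%z,len(Q),Q.min(0)[:2].round(3),Q.max(0)[:2].round(3))
f=grab_frame("wrist");W=pts(f);im=f["image"]
for v in range(190,330,8): print(v,W[v,258].round(3),im[v,258],W[v,248].round(3),im[v,248])
```

```text
wb 6436 lowest z [0.244 0.245 0.247 0.247 0.248 0.248 0.248 0.249]
  z0.24 12 [ 0.253 -0.57 ] [ 0.272 -0.56 ]
  z0.25 76 [ 0.252 -0.575] [ 0.272 -0.555]
  z0.26 52 [ 0.259 -0.574] [ 0.273 -0.556]
  z0.27 4 [ 0.27  -0.561] [ 0.272 -0.555]
  z0.28 4 [ 0.276 -0.582] [ 0.279 -0.561]
  z0.29 166 [ 0.258 -0.593] [ 0.284 -0.549]
wa 980 lowest z [0.101 0.136 0.144 0.148 0.156 0.156 0.158 0.158]
  z0.24 15 [ 0.227 -0.562] [ 0.272 -0.47 ]
  z0.25 36 [ 0.214 -0.573] [ 0.275 -0.466]
  z0.26 36 [ 0.219 -0.568] [ 0.275 -0.466]
  z0.27 35 [ 0.216 -0.57 ] [ 0.274 -0.468]
  z0.28 36 [ 0.205 -0.583] [ 0.283 -0.458]
  z0.29 103 [ 0.205 -0.583] [ 0.286 -0.45 ]
190 [0.55  0.007 0.133] [61 45 38] [0.553 0.013 0.131] [60 44 38]
198 [0.548 0.009 0.14 ] [77 66 60] [0.551 0.014 0.141] [77 65 60]
206 [0.548 0.009 0.156] [79 67 62] [0.55  0.014 0.155] [78 67 62]
214 [0.548 0.009 0.168] [88 79 73] [0.55  0.014 0.168] [88 78 73]
222 [0.544 0.011 0.168] [102  94  89] [0.546 0.016 0.168] [103  95  89]
230 [0.544 0.011 0.18 ] [84 76 73] [0.547 0.015 0.18 ] [91 83 80]
238 [0.544 0.011 0.189] [79 72 70] [0.546 0.015 0.189] [93 86 84]
246 [0.544 0.012 0.196] [78 71 69] [0.547 0.015 0.198] [93 86 84]
254 [0.544 0.011 0.205] [72 65 65] [0.546 0.015 0.205] [91 86 84]
262 [0.544 0.012 0.211] [66 62 60] [0.546 0.015 0.212] [90 84 84]
270 [0.542 0.013 0.213] [98 93 91] [0.547 0.014 0.219] [70 67 66]
278 [0.539 0.014 0.214] [41 38 39] [0.547 0.014 0.225] [32 29 31]
286 [0.536 0.016 0.213] [39 38 37] [0.544 0.016 0.224] [28 27 29]
294 [0.532 0.018 0.213] [38 37 38] [0.54  0.018 0.222] [32 32 35]
302 [0.528 0.021 0.212] [39 37 38] [0.538 0.02  0.223] [29 30 32]
310 [0.526 0.022 0.213] [55 54 53] [0.535 0.021 0.224] [32 32 32]
318 [0.371 0.108 0.   ] [132  84  52] [0.531 0.023 0.223] [40 33 31]
326 [0.36  0.114 0.   ] [139  87  53] [0.53  0.024 0.226] [38 30 28]
```

The reported TCP lies about 40 mm below the real fingertips, because the shut fingers end just above the pod's top at 0.168. I'll lift a little, measure that offset precisely, and reopen.

Emit:
{"op": "jog_arm", "data": {"increments": "0 0 -0.03 0 0 0 255; 0 0 -0.06 0 0 0 255; 0 0 -0.06 0 0 0 255; 0 0 -0.06 0 0 0 255"}}

```text
time: 4.3
ee_pos: [0.5353, 0.018, 0.1962]
orientation: [0.966, -0.259, -0.0, 0.0]
ft_force: [-0.1, -0.3, 0.0]
opening: -0.001
grip_force: 0.0
```

Run:
```python
from h import *
print(get_obs()["ee_pos"])
for n in("scene","side","wrist"):
  W=pts(grab_frame(n))
  m=(np.hypot(W[...,0]-.536,W[...,1]-.018)<.03)&(W[...,2]>.174)&(W[...,2]<.29);P=W[m];print(n,len(P),np.sort(P[:,2])[:15:2].round(4))
```

```text
[0.53534672 0.01800331 0.19616786]
scene 147 [0.2323 0.2379 0.2395 0.2404 0.2407 0.242  0.2435 0.2442]
side 195 [0.2342 0.2348 0.2356 0.237  0.2377 0.2385 0.2388 0.2405]
wrist 6386 [0.2373 0.2373 0.2376 0.2378 0.2379 0.238  0.2381 0.2381]
```

The offset is +39 mm: reported z of 0.196 against real tips at 0.236. I'll open, then descend so the tips reach about 0.139.

Emit:
{"op": "jog_arm", "data": {"increments": "0 0 0 0 0 0 0; 0 0 0 0 0 0 0; 0 0 0 0 0 0 0; 0 0 0 0 0 0 0; 0 0 0.03 0 0 0 0; 0 0 0.06 0 0 0 0; 0 0 0.08 0 0 0 0; 0 0 0.096 0 0 0 0; 0 0 0.096 0 0 0 0; 0 0 0.096 0 0 0 0"}}

```text
time: 5.7
ee_pos: [0.5365, 0.0178, 0.1018]
orientation: [0.966, -0.259, 0.001, -0.0]
ft_force: [0.2, -0.3, 0.8]
opening: 1.0
grip_force: 0.0
```

Emit:
{"op": "jog_arm", "data": {"increments": "0 0 0 0 0 0 100; 0 0 0 0 0 0 200; 0 0 0 0 0 0 255; 0 0 0 0 0 0 255; 0 0 0 0 0 0 255; 0 0 0 0 0 0 255; 0 0 0 0 0 0 255"}}

```text
time: 6.58
ee_pos: [0.5361, 0.0177, 0.1013]
orientation: [0.966, -0.259, 0.0, 0.0]
ft_force: [-0.9, -2.0, 4.4]
opening: 0.313
grip_force: 60.2
```

The pod is gripped at 60 N with an opening of about 27 mm. I'll lift it 0.20 m and carry it to above the bar.

Emit:
{"op": "jog_arm", "data": {"increments": "0 0 -0.02 0 0 0 255; 0 0 -0.05 0 0 0 255; 0 0 -0.09 0 0 0 255; 0 0 -0.13 0 0 0 255; 0 0 -0.17 0 0 0 255; 0 0 -0.2 0 0 0 255; -0.01 -0.015 -0.2 0 0 0 255; -0.03 -0.045 -0.2 0 0 -0.05 255; -0.05 -0.075 -0.2 0 0 -0.1 255; -0.07 -0.105 -0.2 0 0 -0.15 255"}}

```text
time: 7.82
ee_pos: [0.526, 0.1461, 0.2981]
orientation: [0.983, -0.185, -0.002, 0.0]
ft_force: [-0.1, -0.3, -1.9]
opening: 0.318
grip_force: 59.5
```

Run:
```python
from h import *
inc([.518,.275,.30],80); print(get_obs()["grip_force"])
```

```text
t 7.825 pos [0.526  0.1461 0.2981] shift [-0.0543 -0.1172 -0.0018] rot [ 0.001  0.004 -0.197] F [-0.07 -0.28 -1.9 ] op 0.318 q [0.05 0.05 1.54 0.   1.55 1.99]
59.47622358798981
```

Emit:
{"op": "jog_arm", "data": {"increments": "-0.012 -0.025 -0.001 0 0 -0.05 255; -0.024 -0.05 -0.001 0 0 -0.1 255; -0.036 -0.08 -0.001 0 0 -0.15 255; -0.047 -0.102 -0.001 0 0 -0.19 255; -0.053 -0.114 -0.001 0 0 -0.197 255; -0.053 -0.114 -0.001 0 0 -0.197 255; -0.053 -0.114 -0.001 0 0 -0.197 255"}}

```text
time: 8.7
ee_pos: [0.5197, 0.2687, 0.3014]
orientation: [0.996, -0.088, -0.0, 0.0]
ft_force: [0.6, 0.4, -2.4]
opening: 0.315
grip_force: 59.5
```

Run:
```python
from h import *
inc([.518,.275,.30],80)
a=grab_frame("scene");b=grab_frame("side")
save("s5",np.hstack([a["image"][80:330,230:480],b["image"][30:280,130:380]]))
for f in(a,b):
  W=pts(f)
  m=(W[...,2]>.29)&(W[...,2]<.335)&(np.hypot(W[...,0]-.518,W[...,1]-.275)<.1);P=W[m];print("arch",len(P),cv2.minAreaRect(P[:,:2].astype(np.float32)))
  m=(W[...,2]>.355)&(W[...,2]<.375)&(np.hypot(W[...,0]-.518,W[...,1]-.275)<.03);P=W[m];print("podtop",len(P),np.median(P,0) if len(P) else 0)
  m=(W[...,2]>.145)&(W[...,2]<.158)&(np.abs(W[...,0]-.518)<.05)&(np.abs(W[...,1]-.275)<.11);P=W[m];print("bar",len(P),cv2.minAreaRect(P[:,:2].astype(np.float32)))
```

```text
t 8.7 pos [0.5197 0.2687 0.3014] shift [-0.0028 -0.0059  0.0014] rot [ 0.001  0.001 -0.002] F [ 0.55  0.45 -2.36] op 0.315 q [ 0.27  0.14  1.44 -0.    1.56  2.02]
arch 453 ((0.5562915205955505, 0.26478296518325806), (0.027140481397509575, 0.06479848921298981), 82.06300354003906)
podtop 366 [0.52878795 0.27001196 0.36742795]
bar 575 ((0.5181755423545837, 0.275021493434906), (0.2245885282754898, 0.01725849322974682), 79.38662719726562)
arch 249 ((0.5182929635047913, 0.2664606273174286), (0.02937772311270237, 0.13683249056339264), 81.89988708496094)
podtop 59 [0.52457009 0.25521828 0.36605085]
bar 186 ((0.5166466236114502, 0.2842685282230377), (0.2090219110250473, 0.02461160533130169), 77.91844177246094)
```

View pics/s5.png

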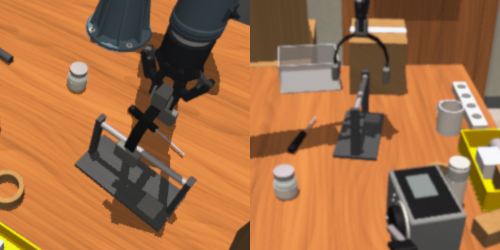

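Both crops show the arch square over the bar with a pad on each side. I'll lower it by about 0.17 m.

Emit:
{"op": "jog_arm", "data": {"increments": "-0.002 -0.002 0.03 0 0 0 255; -0.002 -0.002 0.06 0 0 0 255; -0.002 -0.002 0.09 0 0 0 255; -0.002 -0.002 0.12 0 0 0 255; -0.002 -0.002 0.14 0 0 0 255; -0.002 -0.002 0.155 0 0 0 255; -0.002 -0.002 0.162 0 0 0 255; -0.002 -0.002 0.165 0 0 0 255; -0.002 -0.002 0.165 0 0 0 255"}}

```text
time: 9.93
ee_pos: [0.5186, 0.2717, 0.1375]
orientation: [0.996, -0.088, 0.0, -0.0]
ft_force: [0.3, 0.5, -2.5]
opening: 0.318
grip_force: 59.5
```

Emit:
{"op": "jog_arm", "data": {"increments": "0 0 0.002 0 0 0 255; 0 0 0.004 0 0 0 255; 0 0 0.005 0 0 0 255; 0 0 0.005 0 0 0 255"}}

```text
time: 10.42
ee_pos: [0.5182, 0.2716, 0.1319]
orientation: [0.996, -0.088, -0.0, 0.0]
ft_force: [-0.5, -0.4, -1.6]
opening: 0.317
grip_force: 59.5
```

Emit:
{"op": "jog_arm", "data": {"increments": "0 0 0.001 0 0 0 255; 0 0 0.002 0 0 0 255; 0 0 0.002 0 0 0 255; 0 0 0.002 0 0 0 255"}}

```text
time: 10.92
ee_pos: [0.5185, 0.2717, 0.131]
orientation: [0.996, -0.088, 0.0, -0.0]
ft_force: [-2.6, -1.2, 5.2]
opening: 0.316
grip_force: 60.6
```

Contact has been made at +5 N upward, so I'll release and rise slowly.

Emit:
{"op": "jog_arm", "data": {"increments": "0 0 0 0 0 0 60; 0 0 0 0 0 0 0; 0 0 0 0 0 0 0; 0 0 0 0 0 0 0; 0 0 0 0 0 0 0; 0 0 -0.02 0 0 0 0; 0 0 -0.05 0 0 0 0; 0 0 -0.09 0 0 0 0; 0 0 -0.13 0 0 0 0; 0 0 -0.17 0 0 0 0"}}

```text
time: 12.18
ee_pos: [0.5181, 0.2716, 0.3013]
orientation: [0.996, -0.088, 0.0, -0.0]
ft_force: [-0.4, -0.3, -0.1]
opening: 1.001
grip_force: 0.0
```

Run:
```python
from h import *
a=grab_frame("scene");b=grab_frame("side")
save("s6",np.hstack([a["image"][80:330,230:480],b["image"][30:280,130:380]]))
for f in(a,b):
  W=pts(f)
  for z0,z1 in((.17,.185),(.185,.205),(.12,.163)):
    m=(W[...,2]>z0)&(W[...,2]<z1)&(np.hypot(W[...,0]-.518,W[...,1]-.275)<.095);P=W[m];print(z0,len(P),cv2.minAreaRect(P[:,:2].astype(np.float32)) if len(P)>3 else 0)
  m=(np.hypot(W[...,0]-.52,W[...,1]-.272)<.025)&(W[...,2]<.21);P=W[m];print("max",np.sort(P[:,2])[-5:])
inc([.40,-.16,.33],10); inc([.56,-.347,.25],8.5)
```

```text
0.17 65 ((0.5300582647323608, 0.2787562608718872), (0.01947508193552494, 0.04081554710865021), 29.593734741210938)
0.185 223 ((0.5187076926231384, 0.27418893575668335), (0.03130125626921654, 0.03522108867764473), 77.2472152709961)
0.12 816 ((0.5200070142745972, 0.27499184012413025), (0.1178707480430603, 0.1595824658870697), 24.794784545898438)
max [0.20048537 0.20066509 0.2008012  0.20145108 0.20198389]
0.17 59 ((0.5184109807014465, 0.2591798007488251), (0.03898443654179573, 0.0194458719342947), 17.543739318847656)
0.185 105 ((0.5166732668876648, 0.2705010771751404), (0.034750375896692276, 0.03353428095579147), 77.85498809814453)
0.12 297 ((0.510246992111206, 0.2622862458229065), (0.12046707421541214, 0.110051229596138), 40.94657897949219)
max [0.20001181 0.20010959 0.20046452 0.2005985  0.2008347 ]
t 12.275 pos [0.5207 0.2724 0.3059] shift [-0.0428  0.4468 -0.0263] rot [-0.009 -0.005  1.22 ] F [0.25 0.1  1.13] op 1.0 q [0.28 0.13 1.44 0.   1.56 2.03]
t 12.275 pos [0.5207 0.2724 0.3059] shift [0.1468 0.6032 0.0546] rot [-0.009 -0.005  1.246] F [0.25 0.1  1.13] op 1.0 q [0.28 0.13 1.44 0.   1.56 2.03]
```

View pics/s6.png

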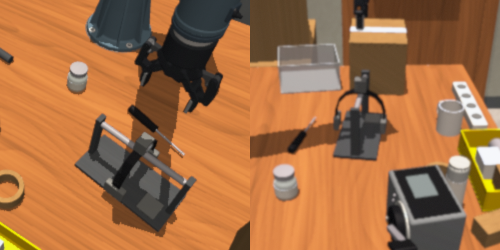

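The lamp hangs on the bar, its pod top at z≈0.200, upright and released. Next I'll shut the fingers and travel to above the paddle.

Emit:
{"op": "jog_arm", "data": {"increments": "0.01 0.04 -0.02 0 0 0.12 255; 0.02 0.09 -0.02 0 0 0.24 255; 0.034 0.14 -0.02 0 0 0.36 255; 0.046 0.19 -0.02 0 0 0.48 255; 0.058 0.24 -0.02 0 0 0.6 255; 0.07 0.29 -0.02 0 0 0.72 255; 0.083 0.34 -0.02 0 0 0.85 255; 0.095 0.39 -0.02 0 0 0.98 255; 0.107 0.44 -0.02 0 0 1.1 255; 0.12 0.49 -0.02 0 0 1.24 255"}}

```text
time: 13.52
ee_pos: [0.5502, -0.2334, 0.3192]
orientation: [0.758, -0.652, -0.0, -0.0]
ft_force: [0.7, 0.3, 0.2]
opening: 0.002
grip_force: 0.0
```

Run:
```python
from h import *
f=grab_frame("wrist");print(f["T"][:3,3])
W=pts(f);m=(W[...,2]>.15)&(W[...,2]<.20)&(W[...,0]>.5)&(W[...,0]<.62)&(W[...,1]>-.39)&(W[...,1]<-.315)
P=W[m]
if len(P)>5: print(len(P),cv2.minAreaRect(P[:,:2].astype(np.float32)),P.min(0),P.max(0))
inc([.559,-.352,.25],8.5)
```

```text
[ 0.56039146 -0.30376172  0.50010865]
2466 ((0.558386504650116, -0.34348341822624207), (0.04409746825695038, 0.056337423622608185), 9.480095863342285) [ 0.5348424  -0.37401898  0.16364122] [ 0.5834096  -0.31504889  0.19369183]
t 13.575 pos [ 0.5497 -0.2397  0.3184] shift [0.1123 0.0063 0.0687] rot [ 0.002 -0.003 -0.009] F [-2.82 -2.51  0.  ] op -0.003 q [-0.61  0.16  1.38 -0.    1.6   2.39]
```

Emit:
{"op": "jog_arm", "data": {"increments": "0.05 0.003 0 0 0 -0.009 255; 0.09 0.006 0.02 0 0 -0.009 255; 0.112 0.006 0.06 0 0 -0.009 255; 0.112 0.006 0.1 0 0 -0.009 255; 0.112 0.006 0.13 0 0 -0.009 255; 0.112 0.006 0.13 0 0 -0.009 255; 0.112 0.006 0.13 0 0 -0.009 255"}}

```text
time: 14.45
ee_pos: [0.5624, -0.3437, 0.1912]
orientation: [0.763, -0.647, 0.001, 0.0]
ft_force: [0.2, 0.4, 1.6]
opening: 0.002
grip_force: 0.0
```

Run:
```python
from h import *
inc([.559,-.352,.10],8.5);inc([.5595,-.354,.037],8.5)
```

```text
t 14.45 pos [ 0.5624 -0.3437  0.1912] shift [0.0076 0.0048 0.0912] rot [-0.001 -0.001  0.016] F [0.16 0.39 1.59] op 0.002 q [-0.73  0.37  1.38  0.    1.39  2.25]
t 14.45 pos [ 0.5624 -0.3437  0.1912] shift [0.0095 0.0047 0.1542] rot [-0.001 -0.001  0.016] F [0.16 0.39 1.59] op 0.002 q [-0.73  0.37  1.38  0.    1.39  2.25]
```

Emit:
{"op": "jog_arm", "data": {"increments": "0.006 0.004 0.01 0 0 0 255; 0.008 0.005 0.025 0 0 0 255; 0.008 0.005 0.04 0 0 0 255; 0.008 0.005 0.054 0 0 0 255; 0.008 0.005 0.068 0 0 0 255; 0.008 0.005 0.08 0 0 0 255; 0.009 0.005 0.092 0 0 0 255; 0.009 0.005 0.102 0 0 0 255; 0.009 0.005 0.112 0 0 0 255; 0.009 0.005 0.12 0 0 0 255"}}

```text
time: 15.7
ee_pos: [0.5591, -0.3546, 0.0706]
orientation: [0.762, -0.647, 0.002, 0.0]
ft_force: [-0.5, -2.8, 8.7]
opening: 0.004
grip_force: 4.4
```

```bash
cat >> h.py <<'E'
def paddle():
    o=get_obs();print("t",o["time"],o["ee_pos"].round(4),np.round(o["ft_force"],1))
    ex=np.array([.989,.148]);ey=np.array([-.148,.989]);O=np.array([.553,-.2386])
    for n in("side","wrist","scene"):
        W=pts(grab_frame(n)); D=W[...,:2]-O; X=D@ex; Y=D@ey; Z=W[...,2]
        m=(np.abs(X+.012)<.03)&(Y<-.09)&(Y>-.155)&(Z>.03)&(Z<.21)&(np.abs(X+.012)>.0155)
        for y in np.arange(-.15,-.09,.01):
            k=m&(Y>=y)&(Y<y+.01)
            if k.sum()>3: print(n,round(y+.005,3),k.sum(),np.percentile(Z[k],[10,50,90]).round(3))
E
python3 -c "from h import *;paddle()"
```

```text
t 15.7 [ 0.5591 -0.3546  0.0706] [-0.5 -2.8  8.7]
side -0.145 49 [0.099 0.104 0.105]
side -0.135 67 [0.103 0.108 0.206]
side -0.125 211 [0.107 0.166 0.206]
side -0.115 73 [0.106 0.163 0.167]
side -0.105 38 [0.107 0.163 0.171]
wrist -0.145 431 [0.1   0.102 0.104]
wrist -0.135 2009 [0.104 0.193 0.204]
wrist -0.125 4563 [0.15  0.165 0.195]
wrist -0.115 1397 [0.106 0.164 0.165]
wrist -0.105 727 [0.107 0.165 0.169]
scene -0.145 9 [0.099 0.102 0.104]
scene -0.135 15 [0.097 0.104 0.105]
scene -0.125 22 [0.102 0.105 0.169]
scene -0.115 32 [0.103 0.126 0.17 ]
scene -0.105 92 [0.106 0.163 0.199]
scene -0.095 36 [0.103 0.19  0.208]
```

The paddle is at about q = 0.61 with an 8.7 N push, as expected. I'll go 33 mm further, slowly.

Emit:
{"op": "jog_arm", "data": {"increments": "0 0 0.006 0 0 0 255; 0 0 0.012 0 0 0 255; 0 0 0.018 0 0 0 255; 0 0 0.023 0 0 0 255; 0 0 0.028 0 0 0 255; 0 0 0.031 0 0 0 255; 0 0 0.033 0 0 0 255; 0 0 0.033 0 0 0 255; 0 0 0.033 0 0 0 255"}}

```text
time: 16.98
ee_pos: [0.5589, -0.3527, 0.0379]
orientation: [0.763, -0.647, 0.0, -0.0]
ft_force: [-1.3, 2.6, 10.2]
opening: 0.002
grip_force: 4.4
```

```bash
python3 -c "from h import *;paddle()"
```

```text
t 16.975 [ 0.5589 -0.3527  0.0379] [-1.3  2.6 10.2]
side -0.145 14 [0.206 0.208 0.209]
side -0.135 79 [0.06  0.149 0.183]
side -0.125 244 [0.068 0.146 0.182]
side -0.115 75 [0.068 0.121 0.133]
side -0.105 51 [0.073 0.079 0.136]
side -0.095 10 [0.075 0.078 0.08 ]
wrist -0.135 1604 [0.063 0.164 0.172]
wrist -0.125 4629 [0.119 0.134 0.164]
wrist -0.115 1594 [0.071 0.132 0.133]
wrist -0.105 954 [0.075 0.132 0.137]
wrist -0.095 45 [0.075 0.078 0.079]
scene -0.135 8 [0.057 0.062 0.065]
scene -0.125 16 [0.063 0.066 0.139]
scene -0.115 33 [0.068 0.089 0.138]
scene -0.105 93 [0.077 0.133 0.18 ]
scene -0.095 48 [0.112 0.163 0.184]
```

The paddle's slope of about 0.4 and top at about 0.071 match q ≈ 0.9. I'll hold here, check the lamp and the other objects, and hand in.

Emit:
{"op": "jog_arm", "data": {"increments": "0 0 0 0 0 0 255; 0 0 0 0 0 0 255; 0 0 0 0 0 0 255; 0 0 0 0 0 0 255; 0 0 0 0 0 0 255; 0 0 0 0 0 0 255; 0 0 0 0 0 0 255; 0 0 0 0 0 0 255"}}

```text
time: 18.12
ee_pos: [0.559, -0.3527, 0.038]
orientation: [0.763, -0.647, 0.0, -0.0]
ft_force: [-1.1, 2.6, 10.8]
opening: -0.001
grip_force: 4.4
```

Run:
```python
from h import *
b=grab_frame("scene");W=pts(b);P=W[(np.hypot(W[...,0]-.52,W[...,1]-.272)<.03)&(W[...,2]<.21)&(W[...,2]>.185)];print(len(P),np.median(P,0))
o=get_obs();print(o["ee_pos"],o["ft_force"])
print(hand_in())
```

```text
221 [0.522802   0.27383335 0.19718117]
[ 0.55894503 -0.35270545  0.0379448 ] [-1.62608112  2.05921821 11.02494458]
the job is handed in; nothing more can be done
None
```

I handed the job in with the lamp hanging released on the charging bar and the dial held at about its third position (q ≈ 0.9 from the depth images, about 11 N at the wrist); hand-in gave no verdict.

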